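Lay down the last tube and snap the carry case shut

TASK

One of the four capped sample tubes has been left standing in the carry case, so the lid cannot close. Tip it over so that it lies flat in its own lane like the other three, then swing the lid over and press it down until its front catch snaps in. Keep the four tubes in the case and leave the things around it alone.

Things in the scene. Friction and masses are not known exactly. Their poses are not given: they have to be found in the camera images.
- tube_case: Grey plastic case fixed to the table, 140 x 160 x 42 mm (x, y, z). Origin: centre of underside; x points from the catch (robot's side) to the lid's hinge. Floor and walls 4 mm, rim at z = 42. Partitions (top z = 24) form four lanes along x, 132 long, 36 wide, at y = -57, -19, 19, 57 mm. A tube lying in its lane ends 5 mm below the rim; one that stands, leans or lies across stops the lid
- lid_hinge (a point): Point on the hinge axis of the lid, mid width: at x = +74.5, y = 0, z = +43.5 mm of the case. The axis runs along the case's y; the point's axes are those of the case
- case_lid (a joint): Angle of the lid, rad: 0 closed and snapped in, 1.57 upright, 2.0 its stop, leaning back. The hinge is stiff (0.14 Nm): the lid stays where it is left. Coming down it meets the spring catch at about 0.06 and rests there until pressed, with about 4 to 6 N at its free edge, past the catch to below 0.01, where the catch holds it
- lid_edge (a point): Middle of the lid's free edge, on its outer (upper) face, 145 mm from the hinge axis. Site z is the lid's outward normal, x points along the lid to the hinge. Lid: black frame with clear window, 143 x 161 mm, 4 mm thick; a 32 mm wide tab in the middle of this edge stands 11 mm farther out and, closed, hangs 20 mm down over the front wall
- standing_tube: White tube with screw cap, 96 mm long, body 28 and cap 33 mm in diameter, about 60 g, upright in one of the four lanes near the catch end (axis 17 mm from the wall's inner face), 58 mm above the rim. Origin: centre of the foot; z along the tube to the cap. The lane ahead of it, towards the hinge, is free and long enough for it to fall flat
- lying_tube_1: The same kind of tube, lying flat in another lane, cap towards the hinge. Origin: centre of the foot; z along the tube to the cap
- lying_tube_2: As lying_tube_1, in another lane
- lying_tube_3: As lying_tube_1, in another lane
- tally_counter: Bystander, loose: round metal hand counter with a finger ring, 52 x 71 x 28 mm, left of the case. Origin: centre of its underside
- eraser: Bystander, loose: small block eraser in a card sleeve, 18 x 40 x 13 mm, right of the case. Origin: centre of its underside
- sticky_notes: Bystander, loose: pad of yellow notes, 51 x 51 x 20 mm, behind the case to the right. Origin: centre of its underside

How it is judged:
By the outcome, as a careful person would: the job done as asked, in the order asked, and still so for the second after the job is handed in, with the robot touching nothing.
It also fails if it takes over 42 s, if anything falls off the work surface, if the arm or the gripper's body presses on something with over 40 N, if the wrist force passes 120 N, or if a joint passes its speed limit or range.

ROBOT

A 6-joint arm with a two-finger parallel gripper is mounted at the origin on a cart in front of the work surface, level with it; the furniture and walls round the work are solid. World frame = base frame: x ahead of the robot, y to its left, z up, the work surface at z = 0. Lengths are in m, angles in rad, forces in N, time in s.
With the tool pointing down it reaches from about 0.35 to 0.975 m from the base axis. Payload 4.9 kg.
Tool frame: the origin (TCP) lies between the finger pads; the fingertips stand 17 mm ahead of it and the grasp point (between the pads) lies 2 mm behind it; z points along the fingers, y is the direction in which the jaws open and shut (so a half turn about z gives the same grasp; the last joint's range is limited). The gripper opens to 85 mm and grips with 20 to 120 N. Pads are 22 mm wide; open, the fingers measure 114 mm over their backs; the gripper's body (76 mm by 85 mm) begins 54 mm behind the grasp point. The pads swing forward as they close: fully open they stand 13 mm farther back than shut.
Start: joints at [1.177, 0.053, 1.613, -0, 1.476, -0.119], TCP at [0.17, 0.602, 0.248] pointing down, gripper open.
Joint ranges: [-3.01, 3.01], [-1.01, 2.22], [0.06, 2.58], [-1.02, 4.17], [0.09, 2.62], [-3.14, 3.14]. Speed limits (rad/s): [2.57, 2.57, 3.14, 3.14, 3.14, 3.14].

INTERFACE

Orientations are given as a unit quaternion [w, x, y, z].
In Python, from plant import state, grab_frame, camera_model, job_done, find_in, silhouettes, landmark_of gives the robot as it stands.
- The arm moves only by the shell command python3 -m crank 'ROWS'. ROWS is JSON, a list of rows, each an object with "angular": the turn, a rotation vector about the tool's x, y, z each as a share of 5 degrees, from -1 to 1, a list of three; "delta_pos": the shift along the tool's x, y, z each as a share of 3 cm, from -1 to 1, a list of three; "gripper": the opening, from 0 (shut) to 1 (fully open). In form: [{"angular": [ax, ay, az], "delta_pos": [tx, ty, tz], "gripper": gripper}, ...]. A call has 1 to 12 rows; each row shifts and turns the commanded pose from where the row before left it, along the tool's axes as they then stand; what a row does not reach is not made up. A row lasts 1/8 s, in which the tool goes at most 62.5 mm and 10.7 degrees, less where a joint would pass 70% of its speed; a pose out of reach is approached as far as the arm can. A call with a number of a shift or a turn outside -1 to 1 is refused whole. A call with a gripper value outside its range is refused whole. The fingers move at their own pace and stop on an object; the grip force is fixed at half the most. Time passes only in rows, so rows that do not move let the fingers close. It gives the time, the measured TCP pose, the force and the opening at its end, in the units of the state.
- state(): the state, without advancing time (a new reading comes with each control period).
- grab_frame(name): name is "side" or "top" or "wrist"; returns the picture (400x640x3 uint8, red, green, blue); there is no depth.
- camera_model(name): a dict with "camera_matrix" (3x3 intrinsics, pixels), "dist_coeffs" ([k1, k2, p1, p2, k3] as OpenCV has them; the pictures are not rectified), "rvec" (rotation vector, rad) and "tvec" (3), from world to camera coordinates, as OpenCV has them; the wrist camera has in their place "mount" (4x4, takes a point from camera to tool coordinates, whose origin is the TCP and whose axes are the flange's). Camera axes: x right, y down, z forward; pixel columns grow to the right and rows downward; lengths in m; the calibration is good to about 2 mm. A picture is of the moment at which its call begins: read the wrist's pose just before it. camera_model takes no time and is no camera call.
- job_done(): hands the job in, once; it reports no verdict.
Trained networks look in the newest picture that a camera, given by its name, has taken for a name from the list of things; names that differ only in an ending like _2 or _b are one class to them, and where a whole thing is asked for, a point or a joint stands for the part that bears it (a point fixed in the world has none). Each returns a list of dicts, best first, with "conf" (0 to 1); they miss things now and then, are a little off and sometimes report something else, mostly with a low value. They report only what shows in the picture. A call takes as long as a camera call.
- find_in(camera, target): "bbox" ([left, top, right, bottom] in pixels, round what is visible of it).
- silhouettes(camera, target): "mask" (400x640 bool, what is visible of it) and "bbox" ([left, top, right, bottom] in pixels, round what is visible of it).
- landmark_of(camera, target): "pixel" ([column, row] in pixels: a listed point, or the origin of a listed thing).
The state is a dict: "time": time; "joint_pos": joint angles; "joint_vel": joint speeds; "joint_efforts": joint torques, N m; "tool_pos": TCP position; "tool_rot": TCP orientation; "contact_force": force on the tool from outside, world axes, zero at the start; "ft_torque": the same for the moment, N m; "gripper_width": opening from 0.0 (shut) to 1.0 (fully open).
Only numpy, scipy, OpenCV 4.12 (cv2) and the standard library are available. Lean on these libraries where they do the work, as an engineer would, in place of code of your own. Each camera call takes 0.05 s, during which the arm holds its last target.

## Working session

There is one attempt and no reset: what is moved stays moved. The work goes in short steps, Python scripts to look and compute and a shell command to move; the robot and the scene stay as the last step left them, time stands still between calls to the robot, and variables do not carry over. Pictures are saved under pics/ and viewed, and the job is handed in when it is done.

```bash
mkdir -p pics
python3 - <<'E'
from plant import *
import cv2
s=state();print({k:s[k] for k in s})
for c in("side","top","wrist"):
    f=grab_frame(c);cv2.imwrite(f"pics/{c}0.png",f[:,:,::-1])
    m=camera_model(c);print(c,m)
for c in("top","side"):
  for n in("tube_case","lid_hinge","lid_edge","standing_tube"):
    try:print(c,n,landmark_of(c,n)[:2])
    except Exception as e:print(e)
E
```

```text
{'time': 0.0, 'joint_pos': array([ 1.17701407e+00,  5.33592962e-02,  1.61428072e+00, -2.19869455e-05,
        1.47599637e+00, -1.18987337e-01]), 'joint_vel': array([-1.64303910e-03,  6.98446390e-04, -3.28468296e-05,  1.50997667e-04,
        1.68995401e-03,  7.35601714e-05]), 'joint_efforts': array([-5.88244693e-04, -3.93664885e+01, -3.70183897e+01, -3.76326102e-05,
        6.84011189e-03,  6.00540076e-06]), 'tool_pos': array([0.16936592, 0.60100945, 0.2470694 ]), 'tool_rot': array([-2.48545785e-04,  1.36964453e-01,  9.90575436e-01, -9.91243354e-04]), 'contact_force': array([0.18905628, 1.32361479, 0.2826903 ]), 'ft_torque': array([-0.00275527,  0.02900306,  0.04123581]), 'gripper_width': 0.998520132760969}
side {'camera_matrix': array([[421.74444738,   0.        , 322.92248304],
       [  0.        , 421.74444738, 204.48407931],
       [  0.        ,   0.        ,   1.        ]]), 'dist_coeffs': array([-0.06909513,  0.        ,  0.        ,  0.        ,  0.        ]), 'rvec': array([ 1.96318262,  1.62145887, -0.58276772]), 'tvec': array([-0.19548323, -0.35409588,  1.27425526])}
top {
[... 827 characters left out ...]
.63051741e-04, -2.57799517e-01,  9.66198130e-01,
        -1.23830178e-01],
       [ 0.00000000e+00,  0.00000000e+00,  0.00000000e+00,
         1.00000000e+00]])}
top tube_case [{'pixel': [364.2, 193.0], 'conf': 0.67}]
top lid_hinge [{'pixel': [352.9, 159.5], 'conf': 0.7}]
top lid_edge [{'pixel': [352.6, 126.6], 'conf': 0.71}]
top standing_tube [{'pixel': [338.6, 220.1], 'conf': 0.58}]
side tube_case [{'pixel': [290.4, 224.6], 'conf': 0.69}]
side lid_hinge [{'pixel': [303.8, 241.2], 'conf': 0.65}, {'pixel': [393.3, 165.0], 'conf': 0.62}]
side lid_edge [{'pixel': [304.8, 207.0], 'conf': 0.81}, {'pixel': [272.4, 209.3], 'conf': 0.61}]
side standing_tube [{'pixel': [299.5, 201.6], 'conf': 0.92}]
```

View pics/side0.png

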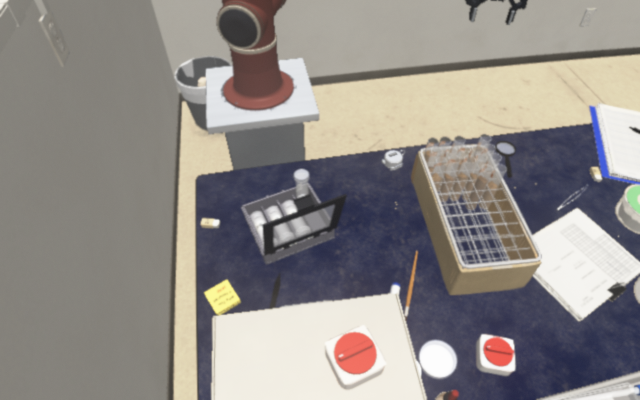

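View pics/top0.png

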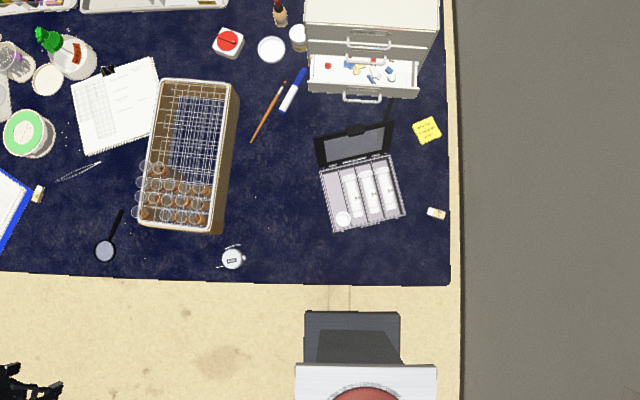

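Run:
```python
import cv2
a=cv2.imread('pics/side0.png')[140:290,220:400];b=cv2.imread('pics/top0.png')[80:260,280:440]
cv2.imwrite('pics/c1.png',cv2.resize(a,None,fx=4,fy=4,interpolation=2));cv2.imwrite('pics/c2.png',cv2.resize(b,None,fx=3.3,fy=3.3,interpolation=2))
```

```text
(no output)
```

View pics/c1.png

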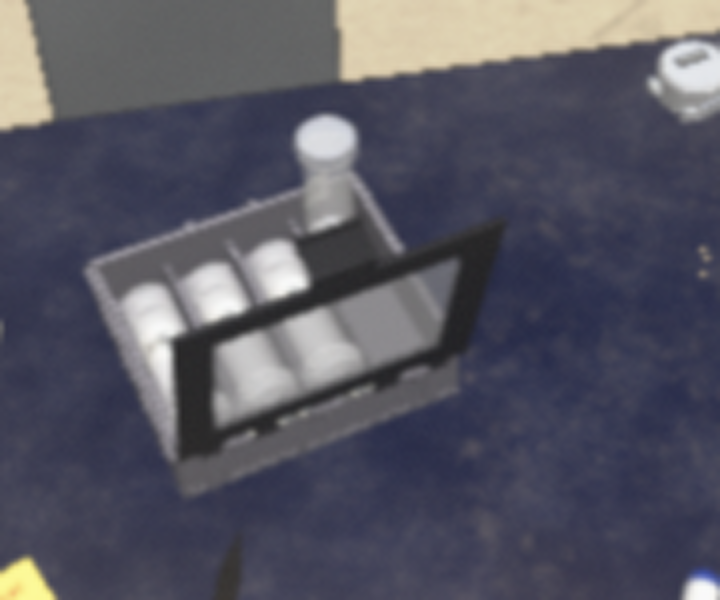

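View pics/c2.png

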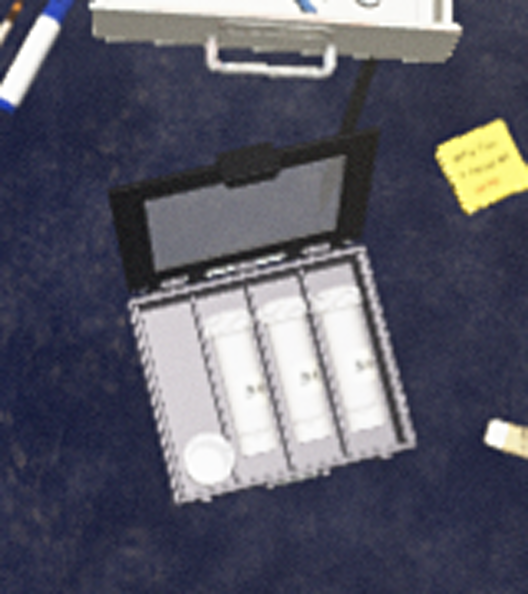

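```bash
cat > h.py <<'E'
import numpy as np,cv2
from plant import *
from scipy.optimize import least_squares
from scipy.spatial.transform import Rotation as R
cams={c:camera_model(c) for c in("top","side")}
def proj(c,P):
    m=cams[c];return cv2.projectPoints(np.asarray(P,float).reshape(-1,1,3),m["rvec"],m["tvec"],m["camera_matrix"],m["dist_coeffs"])[0][:,0]
def c2w(p,q):
    c,s=np.cos(q[2]),np.sin(q[2]);p=np.atleast_2d(p)
    return np.c_[q[0]+c*p[:,0]-s*p[:,1],q[1]+s*p[:,0]+c*p[:,1],p[:,2]]
def lidpt(r,y,th,n=0.): # r from hinge, n outward
    return [.0745-r*np.cos(th)+n*np.sin(th),y,.0435+r*np.sin(th)+n*np.cos(th)]
E
cat > fit.py <<'E'
from h import *
obs={"top":[(333.6,231.5),(405.2,214.2),(389.7,155.2),(313.9,137),(395.2,119.4)],
"side":[(308.7,185),(243,206.2),(266.2,263.2),(334.2,237),(346.2,196.2),(263.7,225.5)]}
def mod(q):
    th=q[3];L=lidpt(.145,.0805,th);Rr=lidpt(.145,-.0805,th)
    t=[[-.07,.08,.042],[-.07,-.08,.042],[.07,-.08,.042],L,Rr]
    s=[[-.07,.08,.042],[-.07,-.08,.042],[.07,-.08,0],[.07,.08,0],L,Rr]
    return {"top":c2w(t,q),"side":c2w(s,q)}
def res(q):
    m=mod(q);return np.concatenate([(proj(c,m[c])-obs[c]).ravel() for c in obs])
r=least_squares(res,[.5,-.1,.2,1.6],loss='soft_l1');q=r.x;print(q,r.fun.reshape(-1,2).round(1))
np.save('q.npy',q)
for y in(.057,):
  a=c2w([[-.049,y,.1],[-.049,y,.004]],q);print("tube",a,proj("top",a),proj("side",a))
E
python3 fit.py
```

```text
[0.53634497 0.0173597  0.24297039 1.81464614] [[-0.  -0.1]
 [-0.3  0.7]
 [-0.3 -1.6]
 [-1.6 -0.9]
 [-0.3 -1.8]
 [-0.4 -3.3]
 [-1.2 -2.1]
 [-0.8  0.6]
 [ 0.2  0.5]
 [ 0.3 -1.6]
 [-2.  -0.8]]
tube [[0.47507077 0.06089672 0.1       ]
 [0.47507077 0.06089672 0.004     ]] [[342.39180069 217.97017328]
 [341.25486575 220.59383453]] [[301.72976526 173.21385188]
 [303.27103064 201.86738939]]
```

```bash
cat >> h.py <<'E'
def ray(c,px):
    m=cams[c];K=m["camera_matrix"]
    u=cv2.undistortPoints(np.array([[px]],float),K,m["dist_coeffs"])[0,0]
    Rm=cv2.Rodrigues(m["rvec"])[0];d=Rm.T@np.array([u[0],u[1],1.]);o=-Rm.T@m["tvec"];return o,d
def atz(c,px,z):
    o,d=ray(c,px);return o+d*(z-o[2])/d[2]
def tri(pt,ps):
    (o,d),(p,e)=ray("top",pt),ray("side",ps)
    s=np.linalg.lstsq(np.c_[d,-e],p-o,rcond=None)[0];a,b=o+d*s[0],p+e*s[1];return (a+b)/2,np.linalg.norm(a-b)
E
python3 - <<'E'
from h import *
q=np.load('q.npy')
print("rack right-near corner z0,.15",atz("top",(222,232),0),atz("top",(235,85),.0),atz("top",(135,225),.15))
print("rack tri corner",tri((143,222),(500,150)), tri((240,85),(420,150)))
for z in(0,.05,.1,.15,.2,.25,.3):print(z,"handle",atz("top",(362,101),z).round(3),"drawer front",atz("top",(362,92),z).round(3))
print("cab front-left top",[tri((305,y),(398,296)) for y in(15,25)])
print("tab",c2w([lidpt(.156,0,q[3]),[.156,0,.16]],q))
E
python3 - <<'E'
import cv2
a=cv2.imread('pics/top0.png')[0:140,270:460]
cv2.imwrite('pics/c3.png',cv2.resize(a,None,fx=4,fy=4,interpolation=2))
E
```

```text
rack right-near corner z0,.15 [0.4439074  0.33425501 0.        ] [0.79726581 0.32101094 0.        ] [0.44982322 0.4715776  0.15      ]
rack tri corner (array([0.46632288, 0.51257322, 0.07648015]), np.float64(0.04371198480913251)) (array([0.66893498, 0.22639593, 0.31864394]), np.float64(0.012618885748990486))
0 handle [0.76  0.015 0.   ] drawer front [0.782 0.015 0.   ]
0.05 handle [0.742 0.019 0.05 ] drawer front [0.763 0.019 0.05 ]
0.1 handle [0.724 0.022 0.1  ] drawer front [0.744 0.022 0.1  ]
0.15 handle [0.706 0.026 0.15 ] drawer front [0.725 0.026 0.15 ]
0.2 handle [0.688 0.029 0.2  ] drawer front [0.706 0.03  0.2  ]
0.25 handle [0.67  0.033 0.25 ] drawer front [0.687 0.033 0.25 ]
0.3 handle [0.653 0.037 0.3  ] drawer front [0.668 0.037 0.3  ]
cab front-left top [(array([0.85154656, 0.14050579, 0.22181628]), np.float64(0.002316978699185955)), (array([0.84217596, 0.14373617, 0.20245489]), np.float64(0.00709834205544407))]
tab [[0.64521512 0.04434504 0.19488484]
 [0.68776288 0.05489124 0.16      ]]
```

View pics/c3.png

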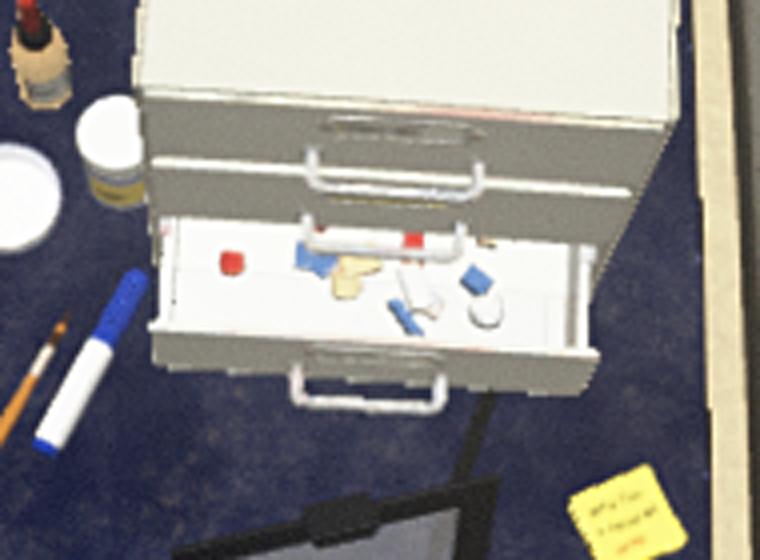

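View pics/wrist0.png

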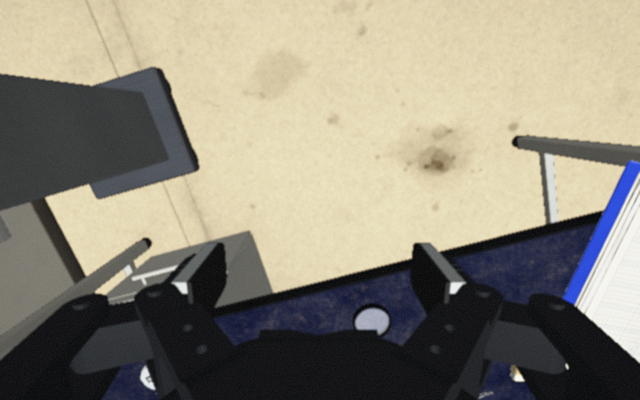

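```bash
python3 -m crank '[{"angular":[0,0,-1],"delta_pos":[0,0,0],"gripper":0.18},{"angular":[0,0,-1],"delta_pos":[0,0,0],"gripper":0.18},{"angular":[0,0,-1],"delta_pos":[0,0,0],"gripper":0.18},{"angular":[0,0,-1],"delta_pos":[0,0,0],"gripper":0.18},{"angular":[0,0,-1],"delta_pos":[0,0,0],"gripper":0.18},{"angular":[0,0,-0.95],"delta_pos":[0,0,0],"gripper":0.18}]'
cat > rel.py <<'E'
import sys
from h import *
q=np.load('q.npy');s=state();w,x,y,z=s["tool_rot"];Rt=R.from_quat([x,y,z,w]).as_matrix()
p=s["tool_pos"];c,sn=np.cos(q[2]),np.sin(q[2]);d=p-[q[0],q[1],0]
print("t",s["time"],"tcp case mm",(np.array([c*d[0]+sn*d[1],-sn*d[0]+c*d[1],p[2]])*1e3).round(1),"F",s["contact_force"].round(1),"g",round(s["gripper_width"],3))
C=np.array([[c,-sn,0],[sn,c,0],[0,0,1]]).T@Rt;print("tool axes in case\n",C.round(3))
if len(sys.argv)>3:
    t=c2w([[float(v)/1e3 for v in sys.argv[1:4]]],q)[0];print("delta rows",(Rt.T@(t-p)/.03).round(2))
E
python3 rel.py -100 57 247
```

```text
time: 1.3
tool_pos: [0.1696, 0.6016, 0.2484]
tool_rot: [0.0, -0.123, 0.992, 0.0]
contact_force: [0.6, 0.1, 0.3]
gripper_width: 0.182
t 1.3 tcp case mm [-215.4  655.3  248.4] F [0.6 0.1 0.3] g 0.182
tool axes in case
 [[-1.    -0.004  0.   ]
 [-0.004  1.     0.   ]
 [-0.     0.    -1.   ]]
delta rows [ -3.76 -19.96   0.04]
```

```bash
python3 -m crank '[{"angular":[0,0,0],"delta_pos":[-0.18,-1,0],"gripper":0.18},{"angular":[0,0,0],"delta_pos":[-0.18,-1,0],"gripper":0.18},{"angular":[0,0,0],"delta_pos":[-0.18,-1,0],"gripper":0.18},{"angular":[0,0,0],"delta_pos":[-0.18,-1,0],"gripper":0.18},{"angular":[0,0,0],"delta_pos":[-0.18,-1,0],"gripper":0.18},{"angular":[0,0,0],"delta_pos":[-0.18,-1,0],"gripper":0.18},{"angular":[0,0,0],"delta_pos":[-0.18,-1,0],"gripper":0.18},{"angular":[0,0,0],"delta_pos":[-0.18,-1,0],"gripper":0.18},{"angular":[0,0,0],"delta_pos":[-0.18,-1,0],"gripper":0.18},{"angular":[0,0,0],"delta_pos":[-0.18,-1,0],"gripper":0.18}]'
python3 rel.py -110 57 247
```

```text
time: 2.55
tool_pos: [0.2949, 0.3226, 0.2485]
tool_rot: [0.0, -0.122, 0.993, 0.0]
contact_force: [0.4, -0.4, -0.1]
gripper_width: 0.184
t 2.55 tcp case mm [-160.9  354.4  248.5] F [ 0.4 -0.4 -0.1] g 0.184
tool axes in case
 [[-1.    -0.002  0.001]
 [-0.002  1.     0.   ]
 [-0.001  0.    -1.   ]]
delta rows [-1.68 -9.92  0.05]
```

```bash
python3 -m crank '[{"angular":[0,0,0],"delta_pos":[-0.15,-1,0],"gripper":0.18},{"angular":[0,0,0],"delta_pos":[-0.15,-1,0],"gripper":0.18},{"angular":[0,0,0],"delta_pos":[-0.15,-1,0],"gripper":0.18},{"angular":[0,0,0],"delta_pos":[-0.15,-1,0],"gripper":0.18},{"angular":[0,0,0],"delta_pos":[-0.15,-1,0],"gripper":0.18},{"angular":[0,0,0],"delta_pos":[-0.15,-1,0],"gripper":0.18},{"angular":[0,0,0],"delta_pos":[-0.15,-1,0],"gripper":0.18},{"angular":[0,0,0],"delta_pos":[-0.15,-1,0],"gripper":0.18},{"angular":[0,0,0],"delta_pos":[-0.15,-1,0],"gripper":0.18},{"angular":[0,0,0],"delta_pos":[0,-0.7,0],"gripper":0.18},{"angular":[0,0,0],"delta_pos":[0,0,0],"gripper":0.18}]'
python3 rel.py -110 57 97
python3 - <<'E'
from h import *
for c in("wrist","top"):
    cv2.imwrite(f"pics/{c}1.png",grab_frame(c)[:,:,::-1])
q=np.load('q.npy');s=state();w,x,y,z=s["tool_rot"];Rt=R.from_quat([x,y,z,w]).as_matrix()
m=camera_model("wrist");M=m["mount"]
P=c2w([[-.07,.08,.042],[-.07,-.08,.042],[.07,-.08,.042],[.07,.08,.042],[-.049,.057,.1],lidpt(.145,.0805,q[3]),lidpt(.145,-.0805,q[3])],q)
T=(P-s["tool_pos"])@Rt;pc=(T-M[:3,3])@M[:3,:3]
px=cv2.projectPoints(pc.reshape(-1,1,3),np.zeros(3),np.zeros(3),m["camera_matrix"],m["dist_coeffs"])[0][:,0];print(px.round(0))
f=cv2.imread("pics/wrist1.png")
for u in px: cv2.circle(f,(int(u[0]),int(u[1])),3,(0,0,255),1)
cv2.imwrite("pics/wrist1b.png",f)
E
```

```text
time: 3.92
tool_pos: [0.4045, 0.0501, 0.2484]
tool_rot: [0.0, -0.121, 0.993, 0.0]
contact_force: [-0.2, 1.1, 0.2]
gripper_width: 0.178
t 3.925 tcp case mm [-120.1   63.5  248.4] F [-0.2  1.1  0.2] g 0.178
tool axes in case
 [[-1.     0.001  0.   ]
 [ 0.001  1.     0.   ]
 [-0.     0.    -1.   ]]
delta rows [-0.34 -0.22  5.05]
[[332. 221.]
 [191. 221.]
 [202. 326.]
 [330. 326.]
 [310. 261.]
 [337. 479.]
 [145. 479.]]
```

View pics/wrist1b.png

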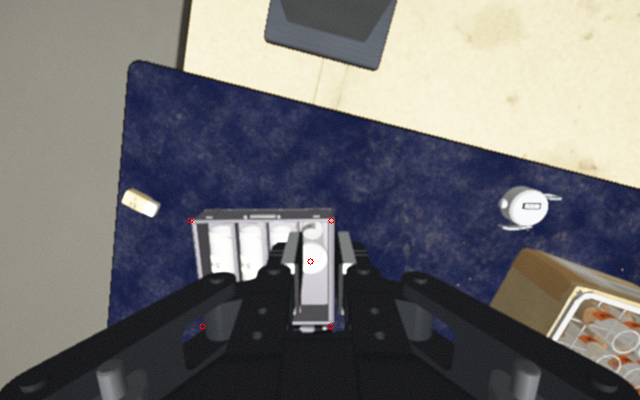

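View pics/top1.png

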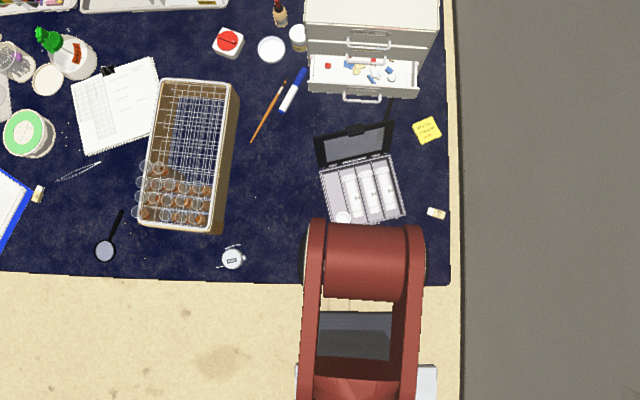

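Run:
```python
import cv2
a=cv2.imread('pics/wrist1b.png')[190:340,170:360]
cv2.imwrite('pics/c4.png',cv2.resize(a,None,fx=4,fy=4,interpolation=2))
```

```text
(no output)
```

View pics/c4.png

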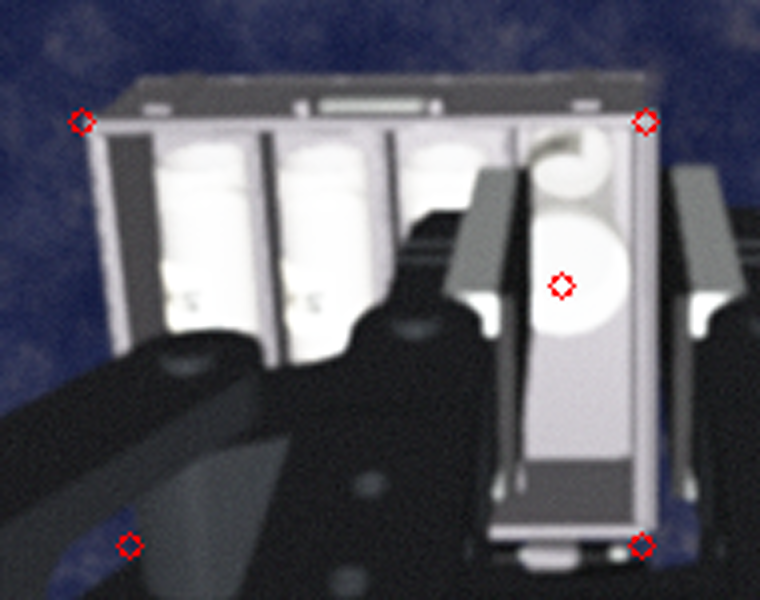

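```bash
python3 - <<'E'
import numpy as np
q=np.load('q.npy');c,s=np.cos(q[2]),np.sin(q[2]);d=(-.0025,.003)
q[0]+=c*d[0]-s*d[1];q[1]+=s*d[0]+c*d[1];np.save('q.npy',q);print(q)
E
python3 rel.py -105 58 105
```

```text
[0.53319664 0.01967011 0.24297039 1.81464614]
t 4.025 tcp case mm [-117.6   61.7  248.4] F [-0.9 -0.1  0.1] g 0.178
tool axes in case
 [[-1.    -0.001  0.   ]
 [-0.001  1.     0.   ]
 [-0.     0.    -1.   ]]
delta rows [-0.42 -0.13  4.78]
```

```bash
python3 -m crank '[{"angular":[0,0,0],"delta_pos":[0,-0.12,1],"gripper":0.18},{"angular":[0,0,0],"delta_pos":[0,0,1],"gripper":0.18},{"angular":[0,0,0],"delta_pos":[0,0,1],"gripper":0.18},{"angular":[0,0,0],"delta_pos":[0,0,1],"gripper":0.18},{"angular":[0,0,0],"delta_pos":[-0.3,0,0.9],"gripper":0.18},{"angular":[0,0,0],"delta_pos":[-0.5,0,0],"gripper":0.18},{"angular":[0,0,0],"delta_pos":[-0.3,0,0],"gripper":0.18},{"angular":[0,0,0],"delta_pos":[-0.3,0,0],"gripper":0.18}]'
python3 rel.py
python3 - <<'E'
from h import *
cv2.imwrite("pics/w2.png",grab_frame("wrist")[:,:,::-1])
a=grab_frame("side")[120:290,200:400,::-1];cv2.imwrite("pics/s2.png",cv2.resize(a,None,fx=3.5,fy=3.5,interpolation=2))
E
```

```text
time: 5.03
tool_pos: [0.4466, 0.0583, 0.1018]
tool_rot: [0.0, -0.122, 0.992, -0.0]
contact_force: [-0.1, -0.1, -0.6]
gripper_width: 0.181
t 5.025 tcp case mm [-74.8  58.3 101.8] F [-0.1 -0.1 -0.6] g 0.181
tool axes in case
 [[-1.    -0.002  0.001]
 [-0.002  1.    -0.   ]
 [-0.001 -0.    -1.   ]]
```

View pics/w2.png

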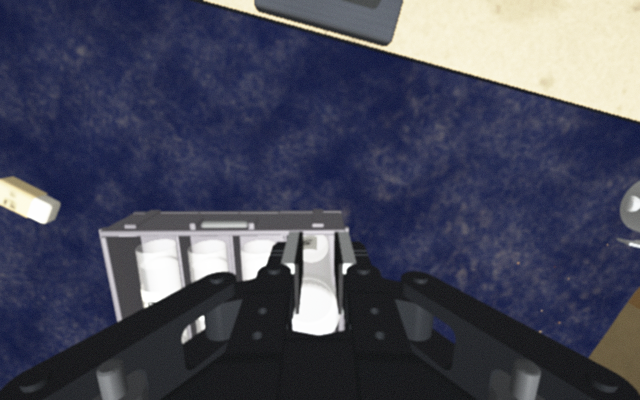

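View pics/s2.png

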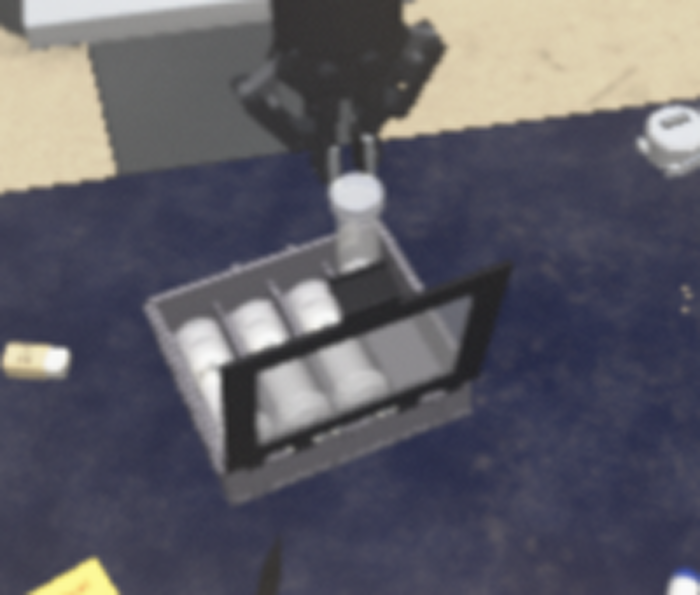

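Fork sits just behind the cap, centred on it. Pushing.

```bash
python3 -m crank '[{"angular":[0,0,0],"delta_pos":[-0.25,0,0],"gripper":0.18},{"angular":[0,0,0],"delta_pos":[-0.25,0,0],"gripper":0.18},{"angular":[0,0,0],"delta_pos":[-0.25,0,0],"gripper":0.18},{"angular":[0,0,0],"delta_pos":[-0.25,0,0],"gripper":0.18},{"angular":[0,0,0],"delta_pos":[-0.25,0,0],"gripper":0.18}]'
python3 rel.py
python3 - <<'E'
from h import *
cv2.imwrite("pics/w3.png",grab_frame("wrist")[:,:,::-1])
a=grab_frame("side")[120:290,200:400,::-1];cv2.imwrite("pics/s3.png",cv2.resize(a,None,fx=3.5,fy=3.5,interpolation=2))
E
```

```text
time: 5.75
tool_pos: [0.4828, 0.0668, 0.1013]
tool_rot: [-0.0, -0.122, 0.993, -0.0]
contact_force: [-0.5, 0.4, 0.5]
gripper_width: 0.181
t 5.75 tcp case mm [-37.5  57.9 101.3] F [-0.5  0.4  0.5] g 0.181
tool axes in case
 [[-1.    -0.001 -0.   ]
 [-0.001  1.    -0.   ]
 [ 0.    -0.    -1.   ]]
```

View pics/s3.png

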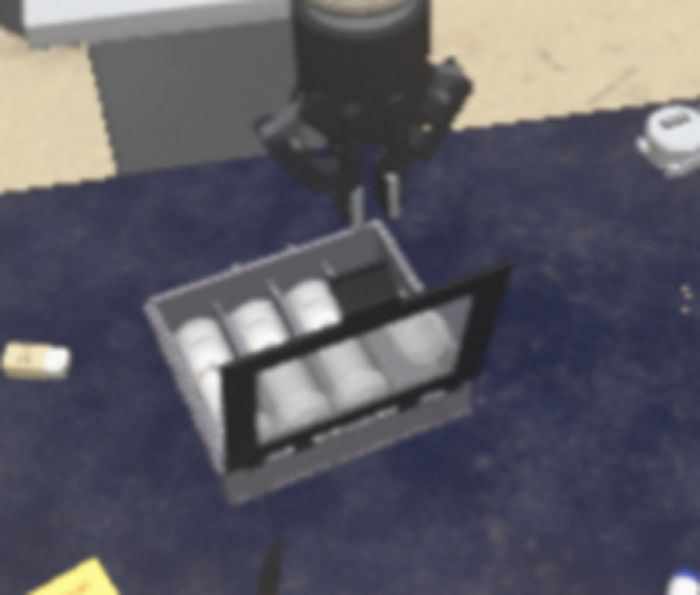

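```bash
python3 -m crank '[{"angular":[0,0,0],"delta_pos":[0.2,0,-1],"gripper":0},{"angular":[0,0,0],"delta_pos":[0.5,0,-1],"gripper":0},{"angular":[0,0,0],"delta_pos":[0,-0.6,-1],"gripper":0},{"angular":[0,0,0],"delta_pos":[0,-0.8,-1],"gripper":0},{"angular":[0,0,0],"delta_pos":[0,-0.5,-0.9],"gripper":0},{"angular":[0,0,0],"delta_pos":[0,0,0],"gripper":0}]'
python3 rel.py
python3 - <<'E'
from h import *
cv2.imwrite("pics/w4.png",grab_frame("wrist")[:,:,::-1])
a=grab_frame("side")[120:290,200:400,::-1];cv2.imwrite("pics/s4.png",cv2.resize(a,None,fx=3.5,fy=3.5,interpolation=2))
a=grab_frame("top")[80:260,280:440,::-1];cv2.imwrite("pics/t4.png",cv2.resize(a,None,fx=3.3,fy=3.3,interpolation=2))
E
```

```text
time: 6.6
tool_pos: [0.477, 0.0056, 0.2508]
tool_rot: [0.002, -0.121, 0.993, -0.001]
contact_force: [-0.8, 0.0, -0.7]
gripper_width: -0.001
t 6.6 tcp case mm [-5.790e+01 -2.000e-01  2.508e+02] F [-0.8  0.  -0.7] g -0.001
tool axes in case
 [[-1.     0.     0.005]
 [ 0.     1.    -0.002]
 [-0.005 -0.002 -1.   ]]
```

View pics/w4.png

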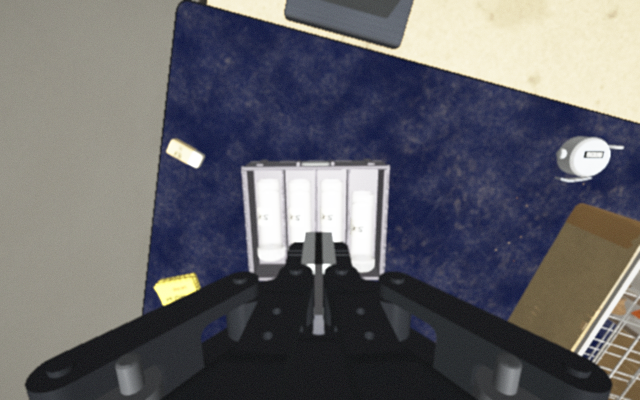

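View pics/s4.png

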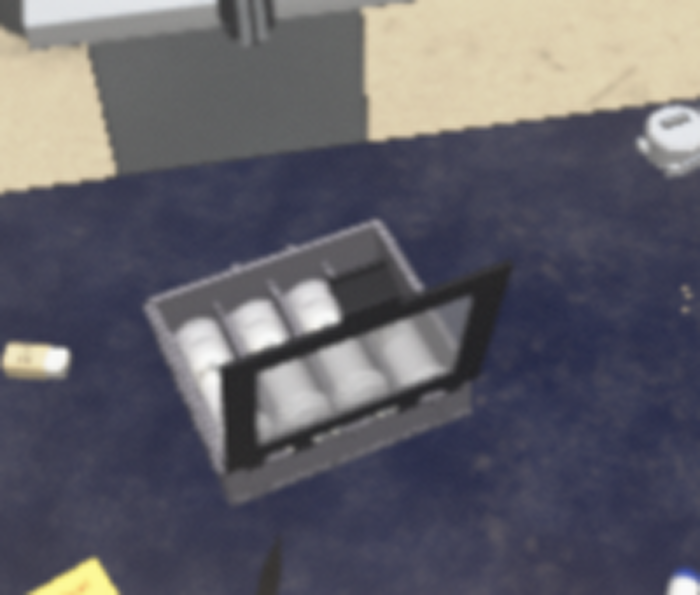

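View pics/t4.png

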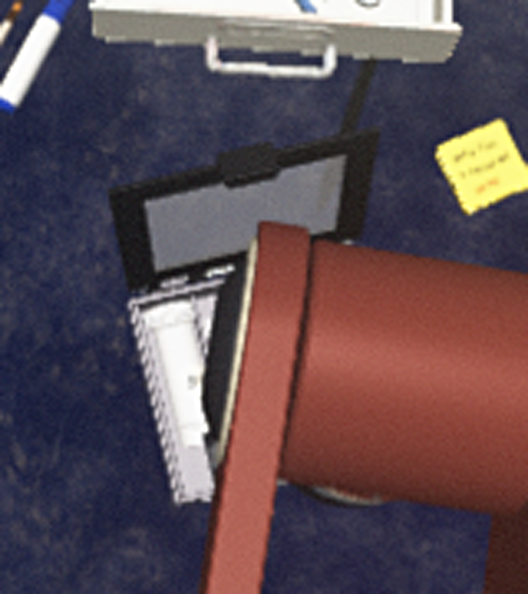

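```bash
python3 -m crank '[{"angular":[0,0,0],"delta_pos":[-1,0,0],"gripper":0},{"angular":[0,0,0],"delta_pos":[-1,0,0],"gripper":0},{"angular":[0,0,0],"delta_pos":[-1,0,0],"gripper":0},{"angular":[0,0,0],"delta_pos":[-1,0,0],"gripper":0},{"angular":[0,0,0],"delta_pos":[-1,0,0],"gripper":0},{"angular":[0,0,0],"delta_pos":[-1,0,0],"gripper":0},{"angular":[0,0,0],"delta_pos":[-0.7,0,0],"gripper":0},{"angular":[0,0,0],"delta_pos":[0,0,0],"gripper":0}]'
python3 rel.py
python3 - <<'E'
from h import *
cv2.imwrite("pics/w5.png",grab_frame("wrist")[:,:,::-1])
a=grab_frame("side")[120:290,200:400,::-1];cv2.imwrite("pics/s5.png",cv2.resize(a,None,fx=3.5,fy=3.5,interpolation=2))
E
```

```text
time: 7.75
tool_pos: [0.6704, 0.056, 0.2455]
tool_rot: [-0.002, -0.123, 0.992, 0.0]
contact_force: [0.9, -0.3, -0.6]
gripper_width: 0.002
t 7.75 tcp case mm [141.9   2.3 245.5] F [ 0.9 -0.3 -0.6] g 0.002
tool axes in case
 [[-1.    -0.003 -0.004]
 [-0.003  1.     0.001]
 [ 0.004  0.001 -1.   ]]
```

View pics/w5.png

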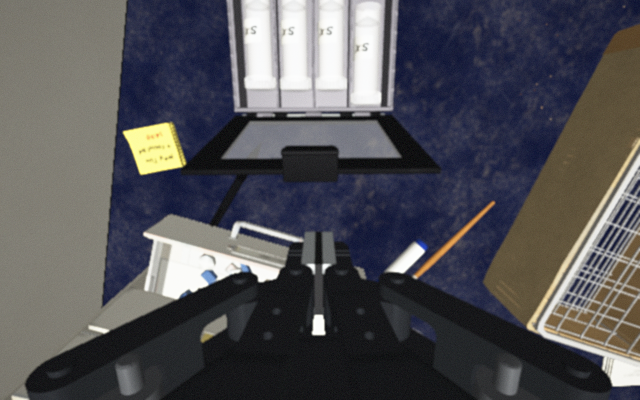

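View pics/s5.png

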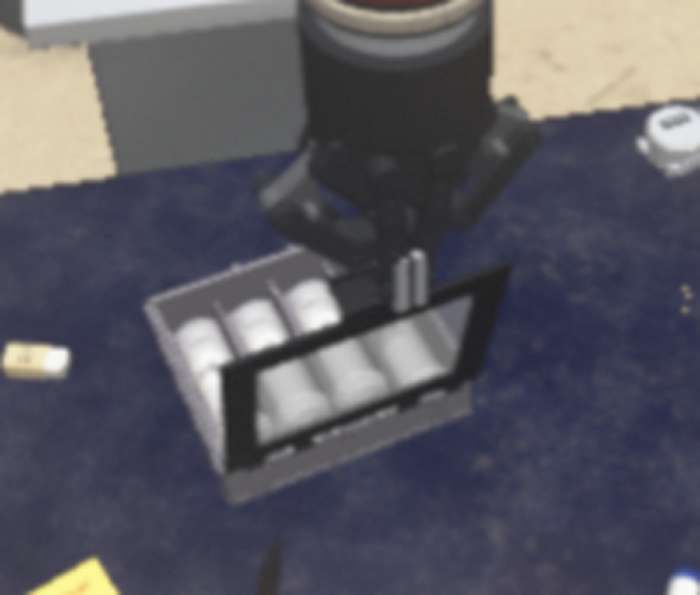

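```bash
cat >> h.py <<'E'
def wproj(P):
    s=state();w,x,y,z=s["tool_rot"];Rt=R.from_quat([x,y,z,w]).as_matrix()
    m=camera_model("wrist");M=m["mount"];pc=((np.atleast_2d(P)-s["tool_pos"])@Rt-M[:3,3])@M[:3,:3]
    return cv2.projectPoints(pc.reshape(-1,1,3),np.zeros(3),np.zeros(3),m["camera_matrix"],m["dist_coeffs"])[0][:,0]
E
python3 - <<'E'
from h import *
q=np.load('q.npy')
print("rim far",wproj(c2w([[.07,.08,.042],[.07,-.08,.042]],q)).round(1))
for th in(1.6,1.7,1.75,1.81,1.9):print(th,wproj(c2w([lidpt(.145,.0805,th),lidpt(.145,-.0805,th)],q)).round(1).tolist())
E
```

```text
rim far [[394.2 110.8]
 [238.8 110.3]]
1.6 [[455.1, 122.6], [175.6, 121.7]]
1.7 [[451.4, 147.6], [179.3, 146.8]]
1.75 [[449.3, 159.4], [181.4, 158.6]]
1.81 [[446.6, 172.9], [184.2, 172.1]]
1.9 [[442.1, 191.3], [188.8, 190.5]]
```

```bash
python3 -m crank '[{"angular":[0,0,0],"delta_pos":[0,-0.05,0.7],"gripper":0},{"angular":[0,0,0],"delta_pos":[0,0,0.8],"gripper":0},{"angular":[0,0,0],"delta_pos":[0,0,0.7],"gripper":0},{"angular":[0,0,0],"delta_pos":[0.4,0,0],"gripper":0},{"angular":[0,0,0],"delta_pos":[0.5,0,0],"gripper":0},{"angular":[0,0,0],"delta_pos":[0.5,0,0],"gripper":0},{"angular":[0,0,0],"delta_pos":[0.5,0,0],"gripper":0},{"angular":[0,0,0],"delta_pos":[0.5,0,0],"gripper":0}]'
python3 rel.py 40 0 177
python3 - <<'E'
from h import *
cv2.imwrite("pics/w6.png",grab_frame("wrist")[:,:,::-1])
a=grab_frame("side")[120:290,200:400,::-1];cv2.imwrite("pics/s6.png",cv2.resize(a,None,fx=3.5,fy=3.5,interpolation=2))
E
```

```text
time: 8.85
tool_pos: [0.6005, 0.0357, 0.1831]
tool_rot: [0.001, -0.122, 0.993, -0.0]
contact_force: [1.5, -0.4, -0.8]
gripper_width: -0.005
t 8.85 tcp case mm [ 69.2  -0.6 183.1] F [ 1.5 -0.4 -0.8] g -0.005
tool axes in case
 [[-1.    -0.001  0.001]
 [-0.001  1.    -0.001]
 [-0.001 -0.001 -1.   ]]
delta rows [0.97 0.02 0.2 ]
```

View pics/w6.png

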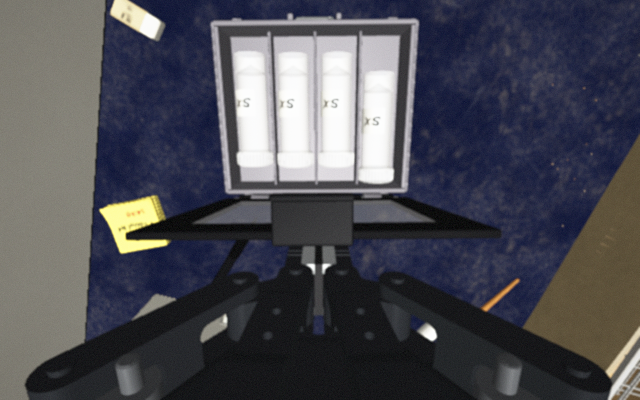

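View pics/s6.png

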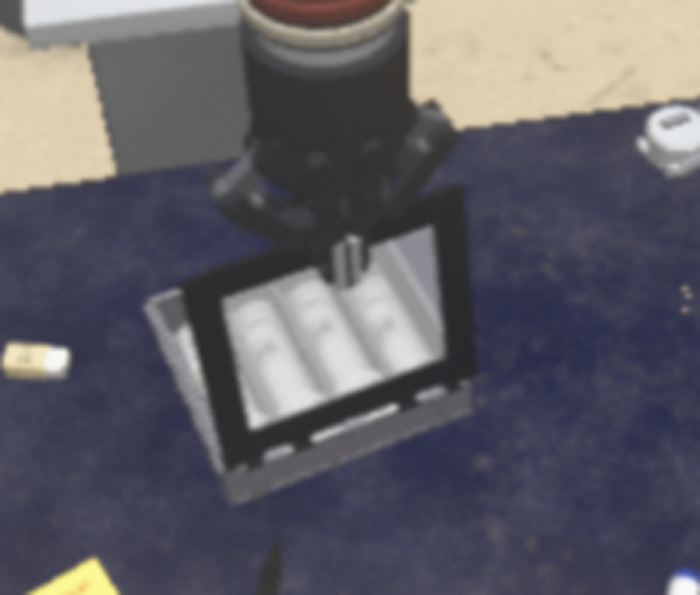

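```bash
python3 -m crank '[{"angular":[0,0,0],"delta_pos":[0.5,0,0.1],"gripper":0},{"angular":[0,0,0],"delta_pos":[0.5,0,0.1],"gripper":0},{"angular":[0,0,0],"delta_pos":[0.37,0,0.18],"gripper":0},{"angular":[0,0,0],"delta_pos":[0.37,0,0.18],"gripper":0},{"angular":[0,0,0],"delta_pos":[0.33,0,0.27],"gripper":0},{"angular":[0,0,0],"delta_pos":[0.33,0,0.27],"gripper":0},{"angular":[0,0,0],"delta_pos":[0.27,0,0.32],"gripper":0},{"angular":[0,0,0],"delta_pos":[0.27,0,0.32],"gripper":0}]'
python3 rel.py -30 0 109
python3 - <<'E'
from h import *
a=grab_frame("side")[120:290,200:400,::-1];cv2.imwrite("pics/s7.png",cv2.resize(a,None,fx=3.5,fy=3.5,interpolation=2))
E
```

```text
time: 9.95
tool_pos: [0.5151, 0.0146, 0.1293]
tool_rot: [-0.0, -0.122, 0.993, 0.0]
contact_force: [0.5, 0.5, -0.6]
gripper_width: -0.002
t 9.95 tcp case mm [-18.7  -0.5 129.3] F [ 0.5  0.5 -0.6] g -0.002
tool axes in case
 [[-1.    -0.001 -0.   ]
 [-0.001  1.     0.   ]
 [ 0.     0.    -1.   ]]
delta rows [0.37 0.02 0.68]
```

View pics/s7.png

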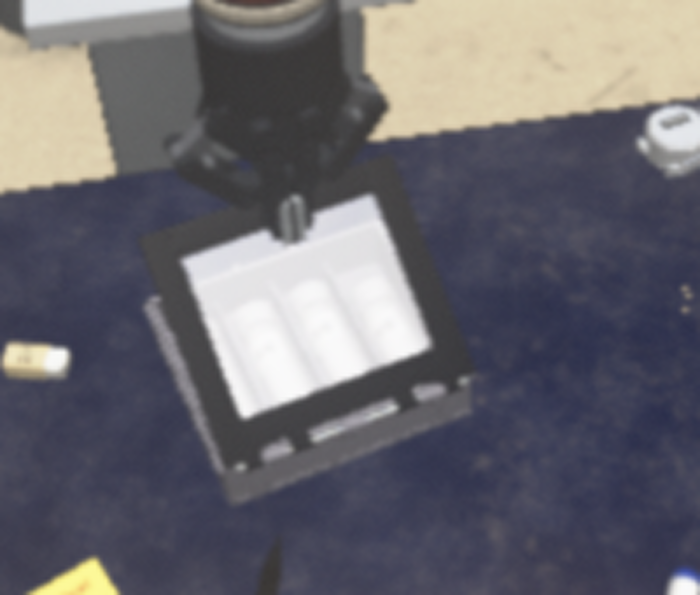

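```bash
python3 -m crank '[{"angular":[0,0,0],"delta_pos":[0.2,0,0.34],"gripper":0},{"angular":[0,0,0],"delta_pos":[0.2,0,0.34],"gripper":0},{"angular":[0,0,0],"delta_pos":[0.25,0,0.35],"gripper":0},{"angular":[0,0,0],"delta_pos":[0.25,0,0.35],"gripper":0},{"angular":[0,0,0],"delta_pos":[0.15,0,0.15],"gripper":0},{"angular":[0,0,0],"delta_pos":[0.1,0,0.15],"gripper":0}]'
python3 rel.py -55 0 70
python3 - <<'E'
from h import *
a=grab_frame("side")[120:290,200:400,::-1];cv2.imwrite("pics/s8.png",cv2.resize(a,None,fx=3.5,fy=3.5,interpolation=2))
E
```

```text
time: 10.75
tool_pos: [0.482, 0.0063, 0.0795]
tool_rot: [0.0, -0.122, 0.993, -0.0]
contact_force: [0.8, 0.4, 0.8]
gripper_width: -0.002
t 10.75 tcp case mm [-52.9  -0.6  79.5] F [0.8 0.4 0.8] g -0.002
tool axes in case
 [[-1.    -0.001  0.   ]
 [-0.001  1.    -0.   ]
 [-0.    -0.    -1.   ]]
delta rows [0.07 0.02 0.32]
```

View pics/s8.png

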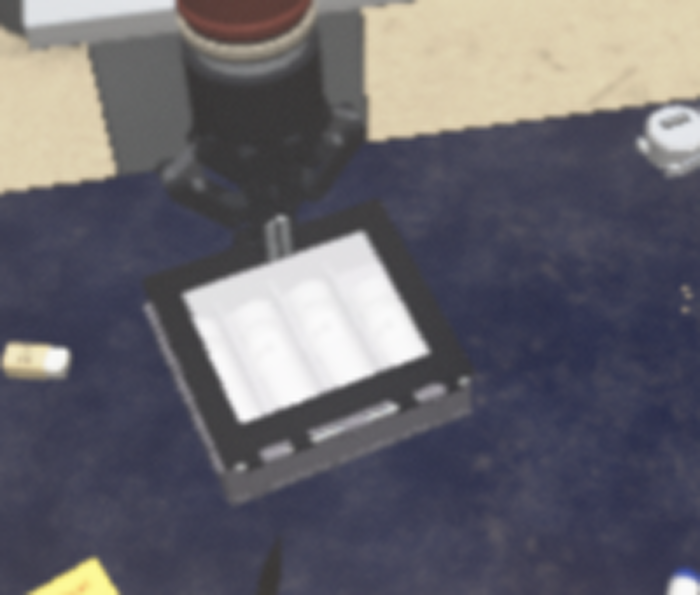

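Lid is nearly down. Now step down slowly, watching the force.

```bash
python3 -m crank '[{"angular":[0,0,0],"delta_pos":[0.1,0,0.1],"gripper":0},{"angular":[0,0,0],"delta_pos":[0,0,0.1],"gripper":0},{"angular":[0,0,0],"delta_pos":[0,0,0.1],"gripper":0},{"angular":[0,0,0],"delta_pos":[0,0,0],"gripper":0}]'; python3 -m crank '[{"angular":[0,0,0],"delta_pos":[0,0,0.07],"gripper":0},{"angular":[0,0,0],"delta_pos":[0,0,0],"gripper":0}]';python3 -m crank '[{"angular":[0,0,0],"delta_pos":[0,0,0.07],"gripper":0},{"angular":[0,0,0],"delta_pos":[0,0,0],"gripper":0}]'
```

```text
time: 11.3
tool_pos: [0.4794, 0.0057, 0.0708]
tool_rot: [-0.0, -0.122, 0.993, -0.0]
contact_force: [0.3, -1.0, 2.2]
gripper_width: 0.0
time: 11.55
tool_pos: [0.4793, 0.0056, 0.0689]
tool_rot: [-0.0, -0.122, 0.993, -0.0]
contact_force: [-2.6, -1.1, 4.0]
gripper_width: 0.001
time: 11.8
tool_pos: [0.4793, 0.0056, 0.0663]
tool_rot: [0.0, -0.122, 0.993, -0.0]
contact_force: [-1.2, -0.0, 1.0]
gripper_width: -0.005
```

```bash
for i in 1 2; do python3 -m crank '[{"angular":[0,0,0],"delta_pos":[0,0,0.06],"gripper":0},{"angular":[0,0,0],"delta_pos":[0,0,0],"gripper":0}]'; done
```

```text
time: 12.05
tool_pos: [0.4791, 0.0058, 0.0642]
tool_rot: [-0.0, -0.122, 0.993, 0.0]
contact_force: [0.0, 0.1, -0.1]
gripper_width: 0.0
time: 12.3
tool_pos: [0.4794, 0.0057, 0.063]
tool_rot: [0.0, -0.122, 0.993, 0.0]
contact_force: [0.1, 0.3, 1.7]
gripper_width: -0.002
```

```bash
python3 -m crank '[{"angular":[0,0,0],"delta_pos":[0,0,0.05],"gripper":0},{"angular":[0,0,0],"delta_pos":[0,0,0],"gripper":0}]'
```

```text
time: 12.55
tool_pos: [0.4795, 0.0057, 0.0628]
tool_rot: [-0.0, -0.122, 0.993, 0.0]
contact_force: [-5.4, 0.3, 10.5]
gripper_width: 0.002
```

Force peaked at about 4 N, dropped, and now there is a hard stop at 10 N. That fits the catch having snapped. Retreat and check.

```bash
python3 -m crank '[{"angular":[0,0,0],"delta_pos":[0,0,-0.3],"gripper":0},{"angular":[0,0,0],"delta_pos":[0,0,-1],"gripper":0},{"angular":[0,0,0],"delta_pos":[0.5,0,-1],"gripper":0},{"angular":[0,0,0],"delta_pos":[0.5,0,-1],"gripper":0},{"angular":[0,0,0],"delta_pos":[0.5,0,-1],"gripper":0},{"angular":[0,0,0],"delta_pos":[0.5,0,-1],"gripper":0},{"angular":[0,0,0],"delta_pos":[0,0,0],"gripper":0}]'
python3 rel.py
python3 - <<'E'
from h import *
q=np.load('q.npy')
f=grab_frame("wrist")[:,:,::-1].copy()
for th in(0,.06):print(th,wproj(c2w([lidpt(.145,.0805,th,.0025),lidpt(.145,-.0805,th,.0025)],q)).round(1).tolist())
for th in(0,.06):print(th,"side",proj("side",c2w([lidpt(.145,.0805,th,.0025),lidpt(.145,-.0805,th,.0025)],q)).round(1).tolist())
cv2.imwrite("pics/w9.png",f)
cv2.imwrite("pics/s9f.png",grab_frame("side")[:,:,::-1])
a=cv2.imread("pics/s9f.png")[120:290,200:400];cv2.imwrite("pics/s9.png",cv2.resize(a,None,fx=3.5,fy=3.5,interpolation=2))
E
```

```text
time: 13.42
tool_pos: [0.4222, -0.0093, 0.2234]
tool_rot: [0.003, -0.122, 0.993, -0.001]
contact_force: [0.8, 0.4, 0.2]
gripper_width: -0.0
t 13.425 tcp case mm [-114.7   -1.4  223.4] F [0.8 0.4 0.2] g -0.0
tool axes in case
 [[-1.    -0.001  0.006]
 [-0.001  1.    -0.003]
 [-0.006 -0.003 -1.   ]]
0 [[397.3, 225.5], [241.6, 225.2]]
0.06 [[399.4, 228.9], [239.5, 228.6]]
0 side [[309.1, 179.2], [242.2, 201.7]]
0.06 side [[309.1, 176.7], [241.7, 199.2]]
```

View pics/w9.png

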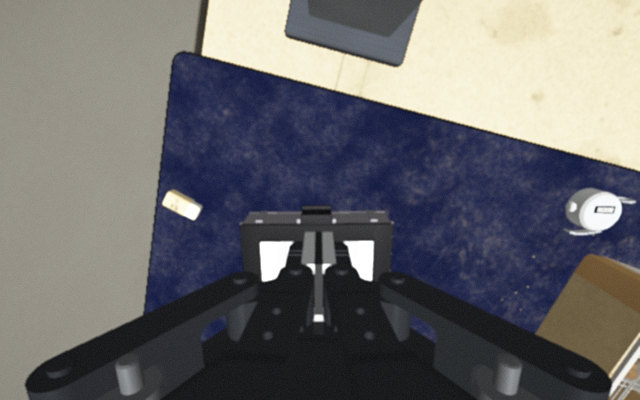

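View pics/s9.png

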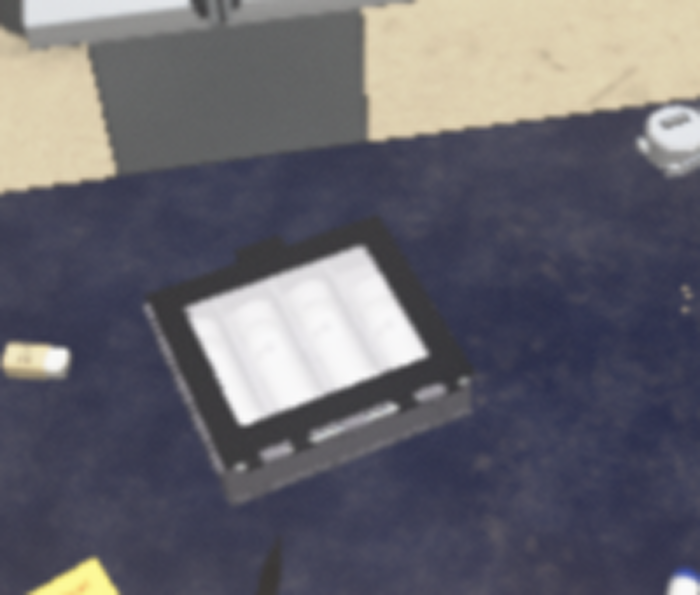

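```bash
python3 -c "
from plant import *
print(job_done(),state()['time'])"
```

```text
the job is handed in; nothing more can be done
the job is handed in; nothing more can be done
```

I tipped the standing tube over and closed the lid until the catch snapped in, then handed the job in at about 13.5 s of the 42 s allowed.

- **Tube:** I pushed the cap towards the hinge with the two fingers slightly apart, like a fork. The pictures taken before closing show all four tubes flat, each in its own lane. The tipped one lies about 10 mm nearer the hinge than the others.
- **Lid:** I swung it over from behind with the closed fingers and pressed it down near its free edge. The force rose to about 4 N, fell away, then met a hard stop at 10.5 N with the fingertips at about the closed-lid height.
- **After backing off:** The lid stayed flush on the rim. Its edge was 1–5 pixels from the predicted closed position, always on the lower side, away from where it would be if it were resting on the catch. I had no direct reading of the lid angle.
- **Surroundings:** In the last pictures the eraser and tally counter looked undisturbed. Only a corner of the sticky notes was in view; I saw no sign that they had moved. I took no final top view.

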